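# Zero a disc mill's gap dial and set it by clicks

### The arm

A 6-joint arm with a two-finger parallel gripper is mounted at the origin on the work surface. World frame = base frame: x ahead of the robot, y to its left, z up, the work surface at z = 0. Lengths are in m, angles in degrees, forces in N, time in s.
With the tool pointing down it reaches from about 0.325 to 0.775 m from the base axis. Payload 5.5 kg.
Tool frame: the origin (TCP) lies midway between the tips of the shut fingers; the grasp point (between the pads) lies env.pinch_z behind it (env.pinch_z is the distance from the TCP to the grasp point, in m); z points along the fingers, y is the direction in which the jaws open and shut (so a half turn about z gives the same grasp; the last joint's range is limited). The gripper opens to 85 mm and grips with 20 to 120 N. Pads are 22 mm wide; open, the fingers measure 114 mm over their backs; the gripper's body (76 mm by 85 mm) begins 54 mm behind the grasp point. The pads swing forward as they close: fully open they stand 13 mm farther back than shut.
Start: joints at [69.059, 5.22, 70.514, -0, 104.267, -3.249], TCP at [0.182, 0.572, 0.231] pointing down, gripper open.
Joint ranges: [-164.24, 164.24], [-49.07, 125.15], [9.68, 141.18], [-86.29, 266.29], [3.28, 154.24], [-151.56, 151.56]. Speed limits (degrees/s): [147.25, 147.25, 172.46, 180, 180, 180].

### API

Orientations are given as [roll, pitch, yaw] about the fixed x, y, z axes, in that order (R = Rz(yaw) Ry(pitch) Rx(roll)).
In Python, from cell import env gives the robot as it stands.
- The arm moves only by the tool send_rows, never from a script. Its argument "steps" is a list of rows, each an object with "hand": the closure, from 0 (fully open) to 1 (shut); "slide": the shift along the tool's x, y, z in mm, a list of three; "delta_rot": the turn, a rotation vector about the tool's x, y, z in rad, a list of three. A call has exactly 5 rows; each row shifts and turns the commanded pose from where the row before left it, along the tool's axes as they then stand; what a row does not reach is not made up. A row lasts 1/8 s, in which the tool goes at most 62.5 mm and 10.7 degrees, less where a joint would pass 70% of its speed; a pose out of reach is approached as far as the arm can. A call with a gripper value outside its range is refused whole. The fingers move at their own pace and stop on an object; "grip_force" is the grip in N (left out, the last holds). Time passes only in rows, so rows that do not move let the fingers close, or fill a call up. It gives the time, the measured TCP pose, the force and the opening at its end, in the units of the state.
- env.get_state(): the state, without advancing time (a new reading comes with each control period).
- env.read_camera(name): name is "side" or "top" or "wrist"; returns a dict with "frame" (384x512x3 uint8, blue, green, red), "camera_matrix" (3x3 intrinsics, pixels), "position" and "orientation" of the camera in the world; the wrist camera has in their place "T_tool_cam" (4x4, takes a point from camera to tool coordinates, whose origin is the TCP and whose axes are the flange's). Camera axes: x right, y down, z forward; pixel columns grow to the right and rows downward; lengths in m; the calibration is good to about 2 mm. A picture is of the moment at which its call begins: read the wrist's pose just before it. There is no depth.
- env.sign_off(): hands the job in, once; it reports no verdict.
The state is a dict: "t": time; "q": joint angles; "qvel": joint speeds; "joint_efforts": joint torques, N m; "eef_pos": TCP position; "ee_rot": TCP orientation; "force": force on the tool from outside, world axes, zero at the start; "torque": the same for the moment, N m; "width": finger opening in m.
Only numpy, scipy, OpenCV 4.12 (cv2) and the standard library are available. Lean on these libraries where they do the work, as an engineer would, in place of code of your own. Each camera call takes 0.05 s, during which the arm holds its last target.

### The job

Set the grinding gap of the disc mill: the big round dial bears no marks, so first wind it anticlockwise (seen from above) until you feel it come up against its stop, gently and without forcing it past, then turn it clockwise exactly six clicks. Then swing the locking lever next to it all the way over to the other side, and leave the jar, the cup and the brush beside the mill where they are.

Things in the scene. Friction and masses are not known exactly. Their poses are not given: they have to be found in the camera images.
- mill: Fixed bench disc mill, white on a black base, 240 x 300 mm (x, y), flat top plate 130 mm above the table. Origin: centre of its underside; x runs from its front (the side with the grinding window, towards the robot) to its back, y to its left. On top: dial front right, lever front left, 160 mm from the dial; steel funnel, 80 mm wide, rim 62 mm above the plate, 75 mm behind the centre.
- dial_centre (a point): Fixed point on the vertical axis of the gap dial, 22 mm above the top plate: the height to grip at; its axes are the mill's and do not turn. The dial is a black round fluted knob, 56 mm in diameter, from 7 to 39 mm above the top plate, with no pointer; grip it across any diameter. Below it is a flat collar 68 mm wide, 5 mm high. On release it settles in the nearest notch.
- dial_top (a point): Fixed point at the centre of the dial's top, 39 mm above the top plate. Clicks: 18 a turn, 20 degrees apart. Leaving a notch takes about 0.2 N m, the resistance falls to nothing halfway, then the dial snaps on into the next notch. It starts anywhere 2 to 7 clicks clockwise of the zero notch; clockwise travel ends past 10 clicks.
- dial_foot (a point): Fixed point on the dial's axis at the top plate. Anticlockwise (from above) the dial ends at a springy stop 3 degrees past the zero notch; there the torque rises by 4 to 5 N m per radian. Forcing it 12 degrees past the zero notch (0.6 to 0.7 N m) damages it. Let go there, it springs back into the zero notch; count from that notch: six clicks are 120 degrees.
- disc_face (a point): Centre of the face of the steel grinding disc (26 mm wide) in the window at the mill's front, 55 mm above the table. The dial drives it by a screw, 0.2 mm per click along the mill's y: in the mill's frame its y is 0 with the dial in the zero notch, 1.2 mm at six clicks. Too fine to see or measure.
- lock (a joint): Locking lever about an axis along the mill's y: 0 rad leaning to the mill's front, 0.5 upright, 1.0 fully over to its back, where it has an end stop. Stays where it is left; 1 to 2 N at the ball moves it. Pivot 45 mm in front of and 80 mm left of the mill's centre, 22 mm above the top plate, on a block 70 x 50 x 25 mm.
- lock_tip (a point): Centre of the black ball (26 mm diameter) at the end of the locking lever's steel rod, 60 mm from the lever's pivot; about 75 mm above the top plate. Moves with the lever.
- jar: Closed sample jar standing on the table beside the mill, 60 mm diameter, 85 mm high; origin at the centre of its underside. To be left alone.
- beaker: White ceramic cup standing on the table beside the mill, 64 mm diameter, 80 mm high; origin at the centre of its underside. To be left alone.
- brush: Cleaning brush, 170 mm long, lying on the table along its x beside the mill; origin under its middle. To be left alone.

How it is judged (in metres and radians):
On the way, in this order (a step that is already met when the one before it is completed fails the run):
1. the dial is wound anticlockwise against its stop (y of disc_face in the frame of mill below -2e-05 m), for 0.05 s.
2. the dial stands at six clicks clockwise from zero, with the locking lever not yet thrown (y of disc_face in the frame of mill between 0.00114 and 0.00126 m and value of joint lock below 0.4 rad), for 0.3 s.
3. the locking lever is all the way over (value of joint lock above 0.88 rad), for 0.1 s.
At the end, for the whole second after the job is handed in: The dial rests in the sixth notch from its zero (disc 1.2 mm from zero, within 0.06 mm: a third of a click), the locking lever is over to the back (beyond 0.88 of 1.0 rad), the jar and the cup stand still (y of disc_face in the frame of mill between 0.00114 and 0.00126 m and value of joint lock above 0.88 rad and linear speed of each of jar, beaker below 0.02 m/s); the robot touches nothing.
It fails at once if the dial is forced 12 degrees or more past its zero notch against the stop (disc under -0.12 mm) (y of disc_face in the frame of mill below -0.00012 m).
It fails at once if the jar, the cup or the brush is moved more than 20 mm (distance of any of jar, beaker, brush from where it was at the start of the episode above 0.02 m).
It fails at once if the jar or the cup is tipped over (angle between any of jar, beaker's own z axis and vertical above 0.5 rad).
It also fails if it takes over 72 s, if anything falls off the work surface, if the arm or the gripper's body presses on something with over 40 N, if the wrist force passes 120 N, or if a joint passes its speed limit or range.

## Working session

There is one attempt and no reset: what is moved stays moved. The work goes in short steps, Python scripts to look and compute and a tool call to move; the robot and the scene stay as the last step left them, time stands still between calls to the robot, and variables do not carry over. Pictures are saved under pics/ and viewed, and the job is handed in when it is done.

Besides the shell and the picture viewer there is one more tool, called in YAML: its name, and indented under it one key for each argument. send_rows: Moves the arm, as the interface text tells. Its arguments: {"type":"object","properties":{"steps":{"type":"array"},"grip_force":{"type":"number"}},"required":["steps"]}

```bash
mkdir -p pics; ls; python3 - <<'E'
from cell import env
import cv2
print(env.get_state(), env.pinch_z)
for n in ["side","top","wrist"]:
    c=env.read_camera(n); cv2.imwrite(f"pics/{n}0.png",c["frame"])
    print(n,{k:v for k,v in c.items() if k!="frame"})
E
```

```text
pics
{'t': 0.0, 'q': array([ 6.90581404e+01,  5.26323373e+00,  7.05829836e+01, -1.28755266e-03,
        1.04267122e+02, -3.24965316e+00]), 'qvel': array([-0.0162909 , -0.07231691,  0.01106233,  0.04444121,  0.04976103,
        0.10141885]), 'joint_efforts': array([ 8.39225286e-04, -4.58717537e+01, -4.18038690e+01,  1.44342785e-04,
        1.12001103e-02, -3.54324015e-05]), 'eef_pos': array([0.18225665, 0.571344  , 0.23013868]), 'ee_rot': array([-1.79886772e+02, -5.17836683e-03,  1.62307472e+02]), 'force': array([0.75371415, 0.27006146, 0.2624331 ]), 'torque': array([-0.04371436, -0.01461707, -0.01377858]), 'width': 0.0854846530607951} 0.0187
side {'camera_matrix': array([[460.3187212 ,   0.        , 258.15192225],
       [  0.        , 460.3187212 , 181.88683567],
       [  0.        ,   0.        ,   1.        ]]), 'position': array([ 0.34507005, -0.5459034 ,  0.87862347]), 'orientation': array([-138.72779641,   -0.91404327,  -22.13713355])}
top {'camera_matrix': array([[357.23684588,   0.        , 254.11149334],
       [  0.        , 357.23684588, 186.67279675],
       [  0.        ,   0.        ,   1.        ]]), 'position': array([0.48135158, 0.04160744, 0.90044275]), 'orientation': array([-1.72415591e+02, -1.38438634e-01, -9.16230852e+01])}
wrist {'camera_matrix': array([[292.76245819,   0.        , 257.17914184],
       [  0.        , 292.76245819, 195.49153541],
       [  0.        ,   0.        ,   1.        ]]), 'T_tool_cam': array([[ 3.07377334e-04, -9.61901817e-01, -2.73394951e-01,
         6.87681566e-02],
       [ 9.99999524e-01,  4.25999904e-05,  9.74415140e-04,
         1.98904376e-04],
       [-9.25645072e-04, -2.73395121e-01,  9.61901373e-01,
        -1.42721944e-01],
       [ 0.00000000e+00,  0.00000000e+00,  0.00000000e+00,
         1.00000000e+00]])}
```

View pics/side0.png

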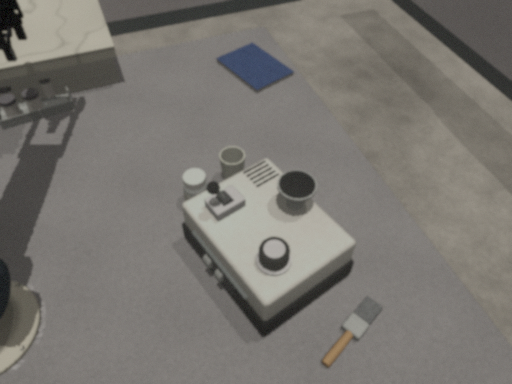

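View pics/top0.png

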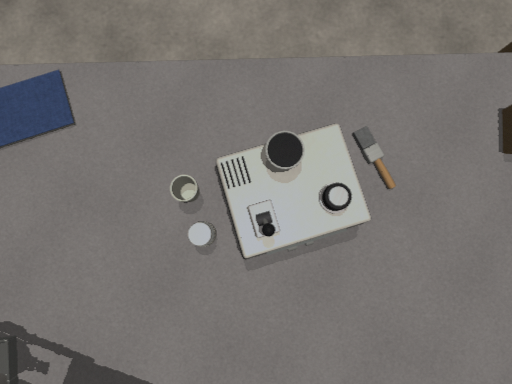

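Top view: dial at about (337,197), lever ball (268,230), funnel (285,150), jar (200,234), cup (184,188), brush (373,157). I'll measure these next.

```bash
cat > h.py <<'E'
import numpy as np, cv2
from scipy.spatial.transform import Rotation as R
def ray(c,u,v):
    K=c["camera_matrix"]; d=np.linalg.solve(K,[u,v,1.])
    return c["position"], R.from_euler("xyz",c["orientation"],degrees=True).as_matrix()@d
def onz(c,u,v,z):
    p,d=ray(c,u,v); return p+d*(z-p[2])/d[2]
def tri(c1,uv1,c2,uv2):
    p,d=ray(c1,*uv1);q,e=ray(c2,*uv2)
    s=np.linalg.lstsq(np.c_[d,-e],q-p,rcond=None)[0]
    a=p+s[0]*d;b=q+s[1]*e
    return (a+b)/2,np.linalg.norm(a-b)
def proj(c,P):
    M=R.from_euler("xyz",c["orientation"],degrees=True).as_matrix()
    x=c["camera_matrix"]@(M.T@(np.array(P)-c["position"])); return x[:2]/x[2]
E
python3 - <<'E'
from h import *; from cell import env
t=env.read_camera("top"); s=env.read_camera("side")
g=cv2.cvtColor(t["frame"],cv2.COLOR_BGR2GRAY)
cv2.imwrite("pics/topc.png",cv2.resize(t["frame"][110:270,170:410],None,fx=3.3,fy=3.3,interpolation=cv2.INTER_CUBIC))
cv2.imwrite("pics/sidec.png",cv2.resize(s["frame"][140:330,170:390],None,fx=3.1,fy=3.1,interpolation=cv2.INTER_CUBIC))
m=(g>140).astype(np.uint8); m=cv2.morphologyEx(m,cv2.MORPH_CLOSE,np.ones((3,3)))
cs,_=cv2.findContours(m,cv2.RETR_EXTERNAL,cv2.CHAIN_APPROX_NONE)
c=max(cs,key=cv2.contourArea); r=cv2.minAreaRect(c); print(r)
for p in cv2.boxPoints(r): print(p,onz(t,*p,.13))
E
```

```text
((292.12591552734375, 187.62808227539062), (106.54267883300781, 132.26690673828125), 72.95097351074219)
[213.28012 156.08746] [0.65421928 0.12471955 0.13      ]
[339.73447 117.30813] [ 0.73480661 -0.15886402  0.13      ]
[370.9717 219.1687] [ 0.50630399 -0.21247318  0.13      ]
[244.51736 257.94803] [0.43208933 0.06148182 0.13      ]
```

View pics/topc.png

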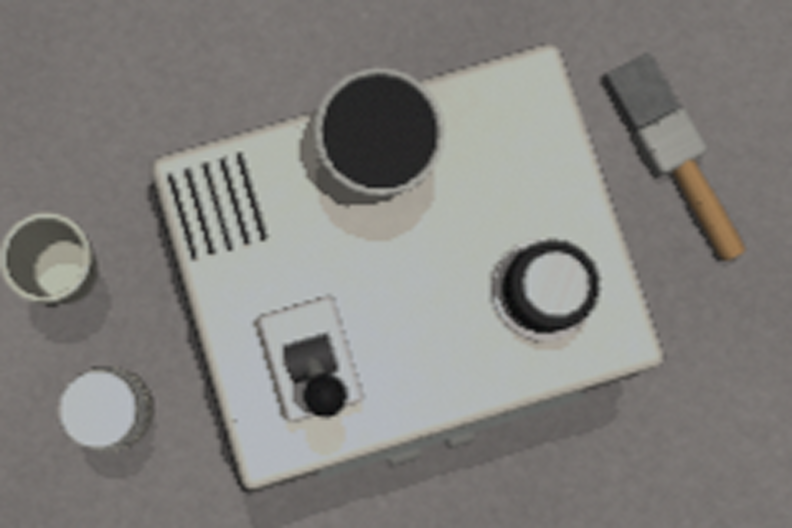

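View pics/sidec.png

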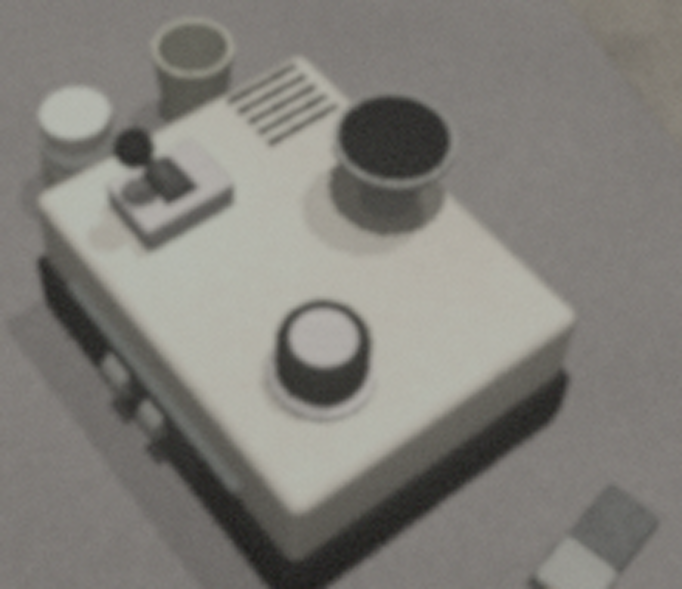

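The dial cap sits at crop (555,283) in the top view and (322,337) in the side view. The lever leans towards the front, with the ball at (325,394) and (134,147). Next I'll triangulate them.

```bash
python3 - <<'E'
from h import *; from cell import env
t=env.read_camera("top"); s=env.read_camera("side")
def cap(c,u,v,r,z):
    f=cv2.cvtColor(c["frame"],cv2.COLOR_BGR2GRAY)
    f4=cv2.resize(f[int(v)-r:int(v)+r,int(u)-r:int(u)+r],None,fx=4,fy=4,interpolation=cv2.INTER_CUBIC)
    return f4,int(u)-r,int(v)-r
def cent(c,u,v,r,thr,dark,mid=True):
    f4,ox,oy=cap(c,u,v,r,0)
    m=((f4<thr) if dark else (f4>thr)).astype(np.uint8)
    n,l,st,ce=cv2.connectedComponentsWithStats(m)
    k=l[r*4,r*4]; 
    cs,_=cv2.findContours((l==k).astype(np.uint8),cv2.RETR_EXTERNAL,cv2.CHAIN_APPROX_NONE)
    (x,y),rr=cv2.minEnclosingCircle(cs[0])
    to=lambda p:np.array([(p[0]+.5)/4-.5+ox,(p[1]+.5)/4-.5+oy])
    return to(ce[k]),to((x,y)),rr/4,st[k,4]/16
tc=cent(t,170+555/3.3,110+283/3.3,14,100,False); sc=cent(s,170+322/3.1,140+337/3.1,14,110,False)
print("cap",tc,sc); print(tri(t,tc[0],s,sc[0]), onz(t,*tc[0],.169),onz(s,*sc[0],.169))
tb=cent(t,170+325/3.3,110+396/3.3,10,38,True); sb=cent(s,170+134/3.1,140+145/3.1,9,70,True)
print("ball",tb,sb); print(tri(t,tb[0],s,sb[0]))
tf=cent(t,170+378/3.3,110+131/3.3,25,70,True);sf=cent(s,170+395/3.1,140+138/3.1,25,80,True)
print("funnel",tf,sf,tri(t,tf[1],s,sf[1]),onz(t,*tf[1],.192),onz(s,*sf[1],.192))
# top plate edges from side & top crop pixels
T=lambda u,v:onz(t,170+u/3.3,110+v/3.3,.13)[:2]
for p in [(155,160),(555,46),(661,358),(248,488)]: print("T",T(*p))
for p in [(40,203),(300,515),(575,312),(300,58)]: print("S",onz(s,170+p[0]/3.1,140+p[1]/3.1,.13)[:2])
E
```

```text
cap (array([338.11264297, 195.58879698]), array([338.07133484, 195.6537962 ]), 10.12758731842041, np.float64(306.0)) (array([273.98435838, 248.43481921]), array([273.99332333, 248.52151299]), 11.386717796325684, np.float64(352.625))
(array([ 0.55525043, -0.13473237,  0.17188168]), np.float64(0.0005172300073038258)) [ 0.55528914 -0.13536066  0.169     ] [ 0.55636884 -0.13309239  0.169     ]
ball (array([267.49966949, 229.063789  ]), array([266. , 228.5]), 8.017583847045898, np.float64(118.1875)) (array([212.77021712, 187.3874292 ]), array([213.26809406, 188.02352238]), 6.511336326599121, np.float64(99.3125))
(array([0.49049602, 0.01388334, 0.20811249]), np.float64(0.0001033937335781257))
funnel (array([284.57268311, 149.41850116]), array([284.6223259 , 149.48640823]), 17.383024215698242, np.float64(919.875)) (array([296.7640069 , 184.05883785]), array([296.86109924, 183.57561684]), 17.2850341796875, np.float64(706.125)) (array([ 0.649741  , -0.02662906,  0.19575246]), np.float64(0.0013576460540807456)) [ 0.64995512 -0.02681932  0.192     ] [ 0.65213303 -0.02380465  0.192     ]
T [0.64861597 0.11668558]
T [ 0.71961328 -0.15448424]
T [ 0.50780907 -0.21113859]
T [0.43219522 0.06013489]
S [0.43462418 0.05477148]
S [ 0.50878883 -0.21520972]
S [ 0.72338088 -0.15243148]
S [0.64827115 0.11587299]
```

Everything agrees on the geometry: mill yaw about 15.3°, dial axis at (0.5555, −0.1345), lever pivot at (0.5135, 0.019). I'll rise first, then move across.

send_rows:
  steps:
    - {"hand":0,"slide":[0,0,-45],"delta_rot":[0,0,0]}
    - {"hand":0,"slide":[-38,-37.3,0],"delta_rot":[0,0,0]}
    - {"hand":0,"slide":[-38,-37.3,0],"delta_rot":[0,0,0]}
    - {"hand":0,"slide":[-38,-37.3,0],"delta_rot":[0,0,0]}
    - {"hand":0,"slide":[-38,-37.3,0],"delta_rot":[0,0,0]}
  grip_force: 60

```text
t: 0.98
eef_pos: [0.2823, 0.3818, 0.2764]
ee_rot: [180.0, 0.0, 162.3]
force: [0.3, 0.1, -0.0]
width: 0.0854
```

send_rows:
  steps:
    - {"hand":0,"slide":[-38,-37.3,0],"delta_rot":[0,0,0]}
    - {"hand":0,"slide":[-38,-37.3,0],"delta_rot":[0,0,0]}
    - {"hand":0,"slide":[-38,-37.3,0],"delta_rot":[0,0,0]}
    - {"hand":0,"slide":[-38,-37.3,0],"delta_rot":[0,0,0]}
    - {"hand":0,"slide":[-38,-37.3,0],"delta_rot":[0,0,0]}

```text
t: 1.6
eef_pos: [0.4066, 0.1462, 0.2765]
ee_rot: [180.0, 0.0, 162.3]
force: [0.3, 0.2, 0.0]
width: 0.0852
```

send_rows:
  steps:
    - {"hand":0,"slide":[-38,-37.3,0],"delta_rot":[0,0,0]}
    - {"hand":0,"slide":[-38,-37.3,0],"delta_rot":[0,0,0]}
    - {"hand":0,"slide":[-38,-37.3,0],"delta_rot":[0,0,0]}
    - {"hand":0,"slide":[-38,-37.3,0],"delta_rot":[0,0,0]}
    - {"hand":0,"slide":[-38,-37.3,0],"delta_rot":[0,0,0]}

```text
t: 2.22
eef_pos: [0.5311, -0.0893, 0.2764]
ee_rot: [180.0, 0.0, 162.3]
force: [0.0, 0.8, -0.1]
width: 0.085
```

send_rows:
  steps:
    - {"hand":0,"slide":[-38,-37.3,0],"delta_rot":[0,0,0]}
    - {"hand":0,"slide":[0,0,0],"delta_rot":[0,0,0.185]}
    - {"hand":0,"slide":[0,0,0],"delta_rot":[0,0,0.185]}
    - {"hand":0,"slide":[0,0,0],"delta_rot":[0,0,0.185]}
    - {"hand":0,"slide":[0,0,0],"delta_rot":[0,0,0.185]}

```text
t: 2.85
eef_pos: [0.5553, -0.1347, 0.2762]
ee_rot: [-180.0, -0.0, 119.6]
force: [-0.1, 0.5, 0.0]
width: 0.0855
```

send_rows:
  steps:
    - {"hand":0,"slide":[0,0,0],"delta_rot":[0,0,0.185]}
    - {"hand":0,"slide":[0,0,0],"delta_rot":[0,0,0.185]}
    - {"hand":0,"slide":[0,0,0],"delta_rot":[0,0,0.185]}
    - {"hand":0,"slide":[0,0,0],"delta_rot":[0,0,0.185]}
    - {"hand":0,"slide":[0,0,0],"delta_rot":[0,0,0.185]}

```text
t: 3.48
eef_pos: [0.5553, -0.1346, 0.2763]
ee_rot: [-180.0, -0.0, 66.6]
force: [0.1, 0.7, 0.2]
width: 0.085
```

send_rows:
  steps:
    - {"hand":0,"slide":[0,0,0],"delta_rot":[0,0,0.185]}
    - {"hand":0,"slide":[0,0,0],"delta_rot":[0,0,0.185]}
    - {"hand":0,"slide":[0,0,0],"delta_rot":[0,0,0.185]}
    - {"hand":0,"slide":[0,0,0],"delta_rot":[0,0,0.185]}
    - {"hand":0,"slide":[0,0,0],"delta_rot":[0,0,0.185]}

```text
t: 4.1
eef_pos: [0.5553, -0.1346, 0.2762]
ee_rot: [-180.0, 0.0, 13.6]
force: [-0.5, -0.0, 0.1]
width: 0.0852
```

send_rows:
  steps:
    - {"hand":0,"slide":[0,0,0],"delta_rot":[0,0,0.185]}
    - {"hand":0,"slide":[0,0,0],"delta_rot":[0,0,0.058]}
    - {"hand":0,"slide":[0,0,0],"delta_rot":[0,0,0]}
    - {"hand":0,"slide":[0,0,0],"delta_rot":[0,0,0]}
    - {"hand":0,"slide":[0,0,0],"delta_rot":[0,0,0]}

```text
t: 4.72
eef_pos: [0.5554, -0.1346, 0.2763]
ee_rot: [-180.0, 0.0, 0.0]
force: [-0.3, 0.4, 0.2]
width: 0.0856
```

```bash
python3 - <<'E'
from cell import env
import cv2
s=env.get_state(); print({k:v for k,v in s.items() if k not in("joint_efforts","qvel")})
c=env.read_camera("wrist"); cv2.imwrite("pics/w1.png",c["frame"])
E
```

```text
{'t': 4.725, 'q': array([-1.70379818e+01,  1.59260330e+00,  6.97035895e+01,  2.23457103e-03,
        1.08705138e+02,  7.29346542e+01]), 'eef_pos': array([ 0.55535644, -0.13461825,  0.27627097]), 'ee_rot': array([-1.79997586e+02,  6.50838876e-04,  2.80805568e-02]), 'force': array([-0.34673838,  0.39241843,  0.23941338]), 'torque': array([-0.03999735, -0.04755417, -0.00953009]), 'width': 0.08555693442481178}
```

View pics/w1.png

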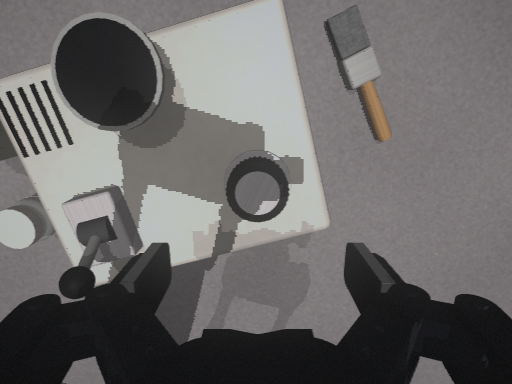

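Wrist view: dial ring centred near (258,188), both jaws open and clear of everything. I'll check the dial position from this view.

```bash
python3 - <<'E'
from cell import env
from h import *
s=env.get_state(); c=env.read_camera("wrist")
g=cv2.cvtColor(c["frame"],cv2.COLOR_BGR2GRAY)
m=np.zeros_like(g); m[140:235,215:300]=(g[140:235,215:300]<55)
n,l,st,ce=cv2.connectedComponentsWithStats(m); k=1+np.argmax(st[1:,4])
cs,_=cv2.findContours((l==k).astype(np.uint8),cv2.RETR_EXTERNAL,cv2.CHAIN_APPROX_NONE)
e=cv2.fitEllipse(max(cs,key=len)); print(e)
T=np.eye(4);T[:3,:3]=R.from_euler("xyz",s["ee_rot"],degrees=True).as_matrix();T[:3,3]=s["eef_pos"]
W=T@c["T_tool_cam"]; d=W[:3,:3]@np.linalg.solve(c["camera_matrix"],[*e[0],1]); p=W[:3,3]
for z in (.165,.169): print(p+d*(z-p[2])/d[2])
E
```

```text
((256.5476379394531, 189.25489807128906), (56.43247604370117, 59.58258056640625), 1.7663440704345703)
[ 0.55894367 -0.13382143  0.165     ]
[ 0.55999026 -0.13383364  0.169     ]
```

send_rows:
  steps:
    - {"hand":0,"slide":[1.5,-0.5,40],"delta_rot":[0,0,0]}
    - {"hand":0,"slide":[0,0,40],"delta_rot":[0,0,0]}
    - {"hand":0,"slide":[0,0,30],"delta_rot":[0,0,0]}
    - {"hand":0,"slide":[0,0,20],"delta_rot":[0,0,0]}
    - {"hand":0,"slide":[0,0,9],"delta_rot":[0,0,0]}

```text
t: 5.45
eef_pos: [0.5566, -0.134, 0.1363]
ee_rot: [-180.0, 0.1, -0.0]
force: [0.1, -0.8, 0.3]
width: 0.0853
```

```bash
python3 - <<'E'
from cell import env
from h import *
print(env.get_state()["force"],env.get_state()["torque"])
a=env.read_camera("side")["frame"][180:330,200:360];b=env.read_camera("top")["frame"][130:260,260:420]
cv2.imwrite("pics/a1.png",np.hstack([cv2.resize(a,(400,375)),cv2.resize(b,(400,375))]))
cv2.imwrite("pics/w2.png",env.read_camera("wrist")["frame"])
E
```

```text
[ 0.14101152 -0.77871071  0.2974976 ] [ 0.00581226  0.00415733 -0.01518654]
```

View pics/a1.png

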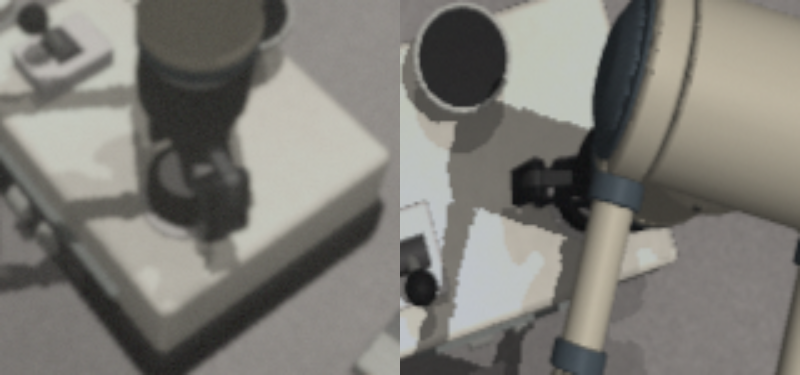

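View pics/w2.png

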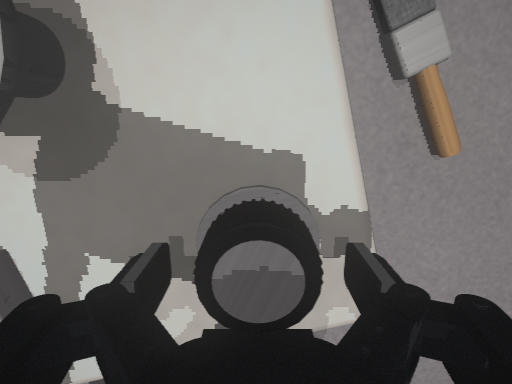

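The dial sits centred between the open pads, with its cap at (259,279). Closing now.

send_rows:
  steps:
    - {"hand":1,"slide":[0,0,0],"delta_rot":[0,0,0]}
    - {"hand":1,"slide":[0,0,0],"delta_rot":[0,0,0]}
    - {"hand":1,"slide":[0,0,0],"delta_rot":[0,0,0]}
    - {"hand":1,"slide":[0,0,0],"delta_rot":[0,0,0]}
    - {"hand":1,"slide":[0,0,0],"delta_rot":[0,0,0]}
  grip_force: 60

```text
t: 6.22
eef_pos: [0.5574, -0.1345, 0.1391]
ee_rot: [179.9, -0.2, -0.0]
force: [-0.9, -0.5, 5.5]
width: 0.0544
```

```bash
cat > st.py <<'E'
from cell import env
from h import *
s=env.get_state(); print("t",s["t"],"F",s["force"].round(2),"M",s["torque"].round(3),"yaw",s["ee_rot"][2].round(2),"pos",s["eef_pos"].round(4),"w",round(s["width"],4),"q6",s["q"][5].round(1),"e6",s["joint_efforts"][5].round(3))
E
python3 st.py; python3 - <<'E'
from h import *
from cell import env
s=env.get_state(); c=env.read_camera("wrist"); cv2.imwrite("pics/w3.png",c["frame"])
T=np.eye(4);T[:3,:3]=R.from_euler("xyz",s["ee_rot"],degrees=True).as_matrix();T[:3,3]=s["eef_pos"]
W=T@c["T_tool_cam"]; d=W[:3,:3]@np.linalg.solve(c["camera_matrix"],[259,280,1]); p=W[:3,3]
print(p+d*(.169-p[2])/d[2])
E
```

```text
t 6.225 F [-0.85 -0.55  5.5 ] M [-0.055  0.178  0.021] yaw -0.02 pos [ 0.5574 -0.1345  0.1391] w 0.0544 q6 73.1 e6 0.006
[ 0.55697119 -0.13516573  0.169     ]
```

View pics/w3.png

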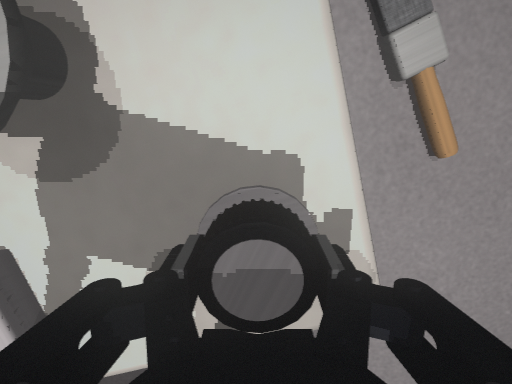

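send_rows:
  steps:
    - {"hand":1,"slide":[0,0,-2],"delta_rot":[0,0,0]}
    - {"hand":1,"slide":[0,0,0],"delta_rot":[0,0,-0.04]}
    - {"hand":1,"slide":[0,0,0],"delta_rot":[0,0,-0.04]}
    - {"hand":1,"slide":[0,0,0],"delta_rot":[0,0,-0.042]}
    - {"hand":1,"slide":[0,0,0],"delta_rot":[0,0,0]}

```text
t: 6.9
eef_pos: [0.5573, -0.1343, 0.1391]
ee_rot: [180.0, -0.1, 6.9]
force: [3.8, -1.4, -1.3]
width: 0.0547
```

```bash
python3 st.py
```

```text
t 6.9 F [ 3.83 -1.35 -1.29] M [-0.185 -0.653 -0.148] yaw 6.95 pos [ 0.5573 -0.1343  0.1391] w 0.0547 q6 66.1 e6 -0.37
```

send_rows:
  steps:
    - {"hand":1,"slide":[0,0,0],"delta_rot":[0,0,-0.1]}
    - {"hand":1,"slide":[0,0,0],"delta_rot":[0,0,-0.1]}
    - {"hand":1,"slide":[0,0,0],"delta_rot":[0,0,-0.08]}
    - {"hand":1,"slide":[0,0,0],"delta_rot":[0,0,-0.069]}
    - {"hand":1,"slide":[0,0,0],"delta_rot":[0,0,0]}

```text
t: 7.52
eef_pos: [0.5572, -0.1338, 0.1391]
ee_rot: [-180.0, -0.0, 26.9]
force: [4.4, 0.1, -2.0]
width: 0.054
```

```bash
python3 st.py
```

```text
t 7.525 F [ 4.43  0.11 -2.04] M [ 0.056 -0.672 -0.154] yaw 26.91 pos [ 0.5572 -0.1338  0.1391] w 0.054 q6 46.2 e6 -0.523
```

send_rows:
  steps:
    - {"hand":1,"slide":[0,0,0],"delta_rot":[0,0,-0.1]}
    - {"hand":1,"slide":[0,0,0],"delta_rot":[0,0,-0.1]}
    - {"hand":1,"slide":[0,0,0],"delta_rot":[0,0,-0.08]}
    - {"hand":1,"slide":[0,0,0],"delta_rot":[0,0,-0.069]}
    - {"hand":1,"slide":[0,0,0],"delta_rot":[0,0,0]}

```text
t: 8.15
eef_pos: [0.5569, -0.1335, 0.1391]
ee_rot: [-180.0, -0.0, 46.9]
force: [2.4, 3.4, -1.3]
width: 0.0545
```

```bash
python3 st.py
```

```text
t 8.15 F [ 2.44  3.45 -1.26] M [ 0.284 -0.627 -0.39 ] yaw 46.86 pos [ 0.5569 -0.1335  0.1391] w 0.0545 q6 26.2 e6 -0.732
```

Mz jumped from −0.15 to −0.39 N m, which points to the stop. To confirm, I'll nudge it 1.5° further and see whether the torque rises as a spring would.

send_rows:
  steps:
    - {"hand":1,"slide":[0,0,0],"delta_rot":[0,0,0]}
    - {"hand":1,"slide":[0,0,0],"delta_rot":[0,0,-0.026]}
    - {"hand":1,"slide":[0,0,0],"delta_rot":[0,0,0]}
    - {"hand":1,"slide":[0,0,0],"delta_rot":[0,0,0]}
    - {"hand":1,"slide":[0,0,0],"delta_rot":[0,0,0]}

```text
t: 8.78
eef_pos: [0.5569, -0.1335, 0.1391]
ee_rot: [-180.0, -0.0, 48.4]
force: [2.9, 5.3, -1.2]
width: 0.0545
```

```bash
python3 st.py
```

```text
t 8.775 F [ 2.94  5.32 -1.23] M [ 0.509 -0.749 -0.47 ] yaw 48.44 pos [ 0.5569 -0.1335  0.1391] w 0.0545 q6 24.6 e6 -0.499
```

The torque rose again to −0.47, with a spring-like slope, so this is the stop: the dial started two clicks from zero. Next I'll back off to the zero notch, release so it settles, and regrip.

send_rows:
  steps:
    - {"hand":1,"slide":[0,0,0],"delta_rot":[0,0,0.05]}
    - {"hand":1,"slide":[0,0,0],"delta_rot":[0,0,0.05]}
    - {"hand":1,"slide":[0,0,0],"delta_rot":[0,0,0.048]}
    - {"hand":1,"slide":[0,0,0],"delta_rot":[0,0,0]}
    - {"hand":1,"slide":[0,0,0],"delta_rot":[0,0,0]}

```text
t: 9.4
eef_pos: [0.557, -0.1336, 0.1392]
ee_rot: [-180.0, -0.0, 40.0]
force: [2.6, 3.6, -1.2]
width: 0.0546
```

```bash
python3 st.py
```

```text
t 9.4 F [ 2.57  3.55 -1.18] M [ 0.569 -0.597 -0.022] yaw 40.02 pos [ 0.557  -0.1336  0.1392] w 0.0546 q6 33.1 e6 -0.0
```

send_rows:
  steps:
    - {"hand":0.3,"slide":[0,0,0],"delta_rot":[0,0,0]}
    - {"hand":0,"slide":[0,0,0],"delta_rot":[0,0,0]}
    - {"hand":0,"slide":[0,0,0],"delta_rot":[0,0,0]}
    - {"hand":0,"slide":[0,0,0],"delta_rot":[0,0,0]}
    - {"hand":0,"slide":[0,0,0],"delta_rot":[0,0,0]}

```text
t: 10.02
eef_pos: [0.5568, -0.1342, 0.1393]
ee_rot: [180.0, 0.0, 40.0]
force: [0.6, -0.3, -0.1]
width: 0.0855
```

```bash
python3 st.py; python3 - <<'E'
from cell import env
import cv2
cv2.imwrite("pics/w4.png",env.read_camera("wrist")["frame"])
E
```

```text
t 10.025 F [ 0.63 -0.28 -0.07] M [-0.016 -0.029 -0.018] yaw 39.98 pos [ 0.5568 -0.1342  0.1393] w 0.0855 q6 33.1 e6 -0.0
```

View pics/w4.png

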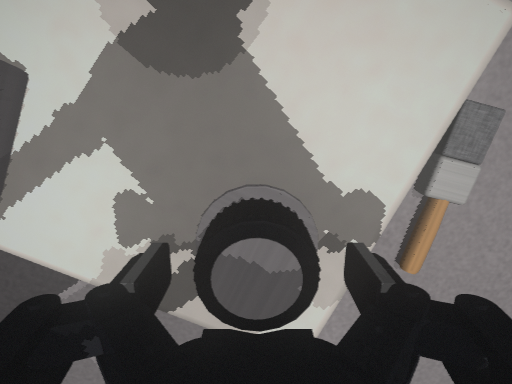

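Measured moment at the backed-off pose is about zero, so the dial is in its zero notch. A further 120° clockwise from here would pass the wrist limit, so I'll turn the open gripper 60° back before regripping.

send_rows:
  steps:
    - {"hand":0,"slide":[0,0,0],"delta_rot":[0,0,-0.175]}
    - {"hand":0,"slide":[0,0,0],"delta_rot":[0,0,-0.175]}
    - {"hand":0,"slide":[0,0,0],"delta_rot":[0,0,-0.175]}
    - {"hand":0,"slide":[0,0,0],"delta_rot":[0,0,-0.175]}
    - {"hand":0,"slide":[0,0,0],"delta_rot":[0,0,-0.175]}

```text
t: 10.7
eef_pos: [0.5569, -0.1341, 0.1393]
ee_rot: [-180.0, 0.0, 90.4]
force: [-0.8, -0.0, -0.8]
width: 0.0856
```

send_rows:
  steps:
    - {"hand":0,"slide":[0,0,0],"delta_rot":[0,0,-0.172]}
    - {"hand":0,"slide":[0.7,0,0],"delta_rot":[0,0,0]}
    - {"hand":1,"slide":[0,0,0],"delta_rot":[0,0,0]}
    - {"hand":1,"slide":[0,0,0],"delta_rot":[0,0,0]}
    - {"hand":1,"slide":[0,0,0],"delta_rot":[0,0,0]}

```text
t: 11.32
eef_pos: [0.5558, -0.1336, 0.1399]
ee_rot: [-179.9, -0.0, 99.9]
force: [-5.3, 1.2, 3.6]
width: 0.0545
```

send_rows:
  steps:
    - {"hand":1,"slide":[0,0,0],"delta_rot":[0,0,0]}
    - {"hand":1,"slide":[0,0,0],"delta_rot":[0,0,0]}
    - {"hand":1,"slide":[0,0,0],"delta_rot":[0,0,0]}
    - {"hand":1,"slide":[0,0,0],"delta_rot":[0,0,0]}
    - {"hand":1,"slide":[0,0,0],"delta_rot":[0,0,0]}

```text
t: 11.95
eef_pos: [0.5558, -0.1336, 0.1399]
ee_rot: [-179.9, -0.0, 99.9]
force: [-4.4, -0.9, 3.7]
width: 0.0541
```

```bash
python3 st.py
```

```text
t 11.95 F [-4.37 -0.85  3.75] M [0.06  0.811 0.004] yaw 99.86 pos [ 0.5558 -0.1336  0.1399] w 0.0541 q6 -26.8 e6 -0.006
```

send_rows:
  steps:
    - {"hand":1,"slide":[0,-1,0],"delta_rot":[0,0,0]}
    - {"hand":1,"slide":[0,0,0],"delta_rot":[0,0,0.1]}
    - {"hand":1,"slide":[0,0,0],"delta_rot":[0,0,0.1]}
    - {"hand":1,"slide":[0,0,0],"delta_rot":[0,0,0.1]}
    - {"hand":1,"slide":[0,0,0],"delta_rot":[0,0,0.049]}

```text
t: 12.58
eef_pos: [0.5561, -0.1336, 0.1399]
ee_rot: [179.9, -0.0, 79.8]
force: [-1.1, 0.9, 2.7]
width: 0.0544
```

```bash
python3 st.py
```

```text
t 12.575 F [-1.14  0.93  2.7 ] M [ 0.09   0.171 -0.03 ] yaw 79.8 pos [ 0.5561 -0.1336  0.1399] w 0.0544 q6 -6.7 e6 -0.279
```

send_rows:
  steps:
    - {"hand":1,"slide":[0,0,0],"delta_rot":[0,0,0.1]}
    - {"hand":1,"slide":[0,0,0],"delta_rot":[0,0,0.1]}
    - {"hand":1,"slide":[0,0,0],"delta_rot":[0,0,0.1]}
    - {"hand":1,"slide":[0,0,0],"delta_rot":[0,0,0.049]}
    - {"hand":1,"slide":[0,0,0],"delta_rot":[0,0,0]}

```text
t: 13.2
eef_pos: [0.5564, -0.1337, 0.1399]
ee_rot: [179.9, -0.0, 60.0]
force: [1.6, 0.1, 2.8]
width: 0.0545
```

```bash
python3 st.py
```

```text
t 13.2 F [1.57 0.08 2.78] M [ 0.075 -0.108  0.004] yaw 59.97 pos [ 0.5564 -0.1337  0.1399] w 0.0545 q6 13.1 e6 0.286
```

send_rows:
  steps:
    - {"hand":1,"slide":[0,0,0],"delta_rot":[0,0,0.14]}
    - {"hand":1,"slide":[0,0,0],"delta_rot":[0,0,0.14]}
    - {"hand":1,"slide":[0,0,0],"delta_rot":[0,0,0.14]}
    - {"hand":1,"slide":[0,0,0],"delta_rot":[0,0,0.14]}
    - {"hand":1,"slide":[0,0,0],"delta_rot":[0,0,0.138]}

```text
t: 13.82
eef_pos: [0.5567, -0.1341, 0.1399]
ee_rot: [179.9, -0.1, 19.8]
force: [2.9, -3.3, 2.2]
width: 0.0545
```

```bash
python3 st.py
```

```text
t 13.825 F [ 2.89 -3.28  2.23] M [-0.238 -0.398  0.05 ] yaw 19.75 pos [ 0.5567 -0.1341  0.1399] w 0.0545 q6 53.3 e6 -1.429
```

send_rows:
  steps:
    - {"hand":1,"slide":[0,0,0],"delta_rot":[0,0,0.14]}
    - {"hand":1,"slide":[0,0,0],"delta_rot":[0,0,0.14]}
    - {"hand":1,"slide":[0,0,0],"delta_rot":[0,0,0.14]}
    - {"hand":1,"slide":[0,0,0],"delta_rot":[0,0,0.14]}
    - {"hand":1,"slide":[0,0,0],"delta_rot":[0,0,0.138]}

```text
t: 14.45
eef_pos: [0.5568, -0.1347, 0.1399]
ee_rot: [179.9, -0.2, -20.3]
force: [3.5, -4.4, 1.5]
width: 0.0543
```

send_rows:
  steps:
    - {"hand":1,"slide":[0,0,0],"delta_rot":[0,0,0]}
    - {"hand":1,"slide":[0,0,0],"delta_rot":[0,0,0]}
    - {"hand":1,"slide":[0,0,0],"delta_rot":[0,0,0]}
    - {"hand":1,"slide":[0,0,0],"delta_rot":[0,0,0]}
    - {"hand":1,"slide":[0,0,0],"delta_rot":[0,0,0]}

```text
t: 15.08
eef_pos: [0.5568, -0.1347, 0.1399]
ee_rot: [179.9, -0.2, -20.0]
force: [3.5, -4.3, 1.9]
width: 0.0544
```

```bash
python3 st.py
```

```text
t 15.075 F [ 3.48 -4.28  1.9 ] M [-0.463 -0.545 -0.04 ] yaw -20.0 pos [ 0.5568 -0.1347  0.1399] w 0.0544 q6 93.0 e6 -0.01
```

The net turn is 119.9° and the moment is about zero, so the dial is in the sixth notch. Next I'll release, rise and check.

send_rows:
  steps:
    - {"hand":0.3,"slide":[0,0,0],"delta_rot":[0,0,0]}
    - {"hand":0,"slide":[0,0,0],"delta_rot":[0,0,0]}
    - {"hand":0,"slide":[0,0,0],"delta_rot":[0,0,0]}
    - {"hand":0,"slide":[0,0,0],"delta_rot":[0,0,0]}
    - {"hand":0,"slide":[0,0,-10],"delta_rot":[0,0,0]}

```text
t: 15.7
eef_pos: [0.5553, -0.1334, 0.1486]
ee_rot: [180.0, 0.1, -20.0]
force: [0.1, -0.3, -0.4]
width: 0.0855
```

send_rows:
  steps:
    - {"hand":0,"slide":[0,0,-40],"delta_rot":[0,0,0]}
    - {"hand":0,"slide":[0,0,-50],"delta_rot":[0,0,0]}
    - {"hand":0,"slide":[0,0,-30],"delta_rot":[0,0,0]}
    - {"hand":1,"slide":[0,0,0],"delta_rot":[0,0,-0.156]}
    - {"hand":1,"slide":[0,0,0],"delta_rot":[0,0,-0.156]}

```text
t: 16.32
eef_pos: [0.556, -0.1337, 0.271]
ee_rot: [180.0, -0.1, -1.8]
force: [-0.2, -0.3, 0.3]
width: 0.0517
```

send_rows:
  steps:
    - {"hand":1,"slide":[0,0,0],"delta_rot":[0,0,-0.156]}
    - {"hand":1,"slide":[0,0,0],"delta_rot":[0,0,-0.149]}
    - {"hand":1,"slide":[0,0,0],"delta_rot":[0,0,0]}
    - {"hand":1,"slide":[0,0,0],"delta_rot":[0,0,0]}
    - {"hand":1,"slide":[0,0,0],"delta_rot":[0,0,0]}

```text
t: 16.95
eef_pos: [0.5558, -0.1336, 0.2695]
ee_rot: [180.0, -0.0, 15.3]
force: [0.5, 0.3, 0.4]
width: 0.0001
```

```bash
python3 st.py; python3 - <<'E'
from cell import env
import cv2
cv2.imwrite("pics/w5.png",env.read_camera("wrist")["frame"])
E
```

```text
t 16.95 F [0.48 0.33 0.39] M [-0.008 -0.027  0.015] yaw 15.26 pos [ 0.5558 -0.1336  0.2695] w 0.0001 q6 57.8 e6 0.025
```

View pics/w5.png

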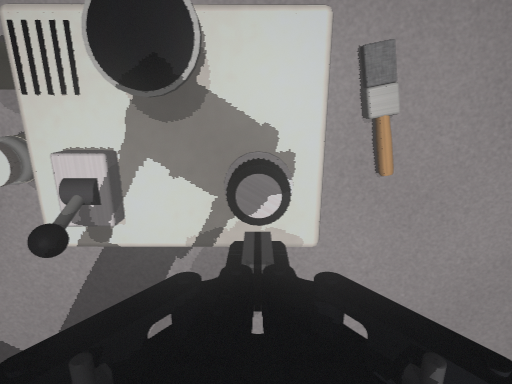

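The mill is square in the view, the lever still leans forward (ball at (48,241)), and the dial has been released. I'll move to a point in front of the ball with the fingers shut.

send_rows:
  steps:
    - {"hand":1,"slide":[-16.5,-39.8,0],"delta_rot":[0,0,0]}
    - {"hand":1,"slide":[-16.5,-39.8,0],"delta_rot":[0,0,0]}
    - {"hand":1,"slide":[-16.5,-39.8,0],"delta_rot":[0,0,0]}
    - {"hand":1,"slide":[-16.5,-39.8,0],"delta_rot":[0,0,0]}
    - {"hand":1,"slide":[0,0,0],"delta_rot":[0,0,0]}

```text
t: 17.62
eef_pos: [0.449, 0.0041, 0.2704]
ee_rot: [180.0, -0.1, 15.5]
force: [0.3, 0.1, -0.3]
width: -0.0001
```

```bash
python3 st.py; python3 - <<'E'
from cell import env
import cv2
cv2.imwrite("pics/w6.png",env.read_camera("wrist")["frame"])
E
```

```text
t 17.625 F [ 0.26  0.1  -0.32] M [-0.007  0.021  0.037] yaw 15.47 pos [0.449  0.0041 0.2704] w -0.0001 q6 70.7 e6 0.304
```

View pics/w6.png

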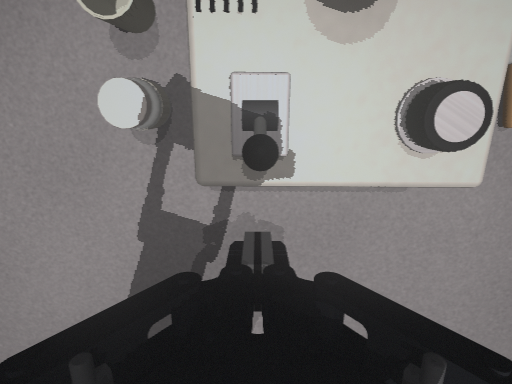

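The ball at (261,152) lines up with the fingers at (258,245). I'll descend and push towards the back.

send_rows:
  steps:
    - {"hand":1,"slide":[0,0,40],"delta_rot":[0,0,0]}
    - {"hand":1,"slide":[0,0,35],"delta_rot":[0,0,0]}
    - {"hand":1,"slide":[5,0,0],"delta_rot":[0,0,0]}
    - {"hand":1,"slide":[5,0,0],"delta_rot":[0,0,0]}
    - {"hand":1,"slide":[0,0,0],"delta_rot":[0,0,0]}

```text
t: 18.3
eef_pos: [0.4609, 0.0049, 0.1962]
ee_rot: [179.9, -0.1, 15.3]
force: [-0.6, 0.8, 0.4]
width: 0.0001
```

send_rows:
  steps:
    - {"hand":1,"slide":[7,0,0],"delta_rot":[0,0,0]}
    - {"hand":1,"slide":[7,0,0],"delta_rot":[0,0,0]}
    - {"hand":1,"slide":[7,0,0],"delta_rot":[0,0,0]}
    - {"hand":1,"slide":[7,0,0],"delta_rot":[0,0,0]}
    - {"hand":1,"slide":[7,0,0],"delta_rot":[0,0,0]}

```text
t: 18.92
eef_pos: [0.4939, 0.0145, 0.1942]
ee_rot: [-180.0, 0.0, 15.3]
force: [-0.9, -0.5, 1.5]
width: -0.0001
```

```bash
python3 st.py; python3 - <<'E'
from cell import env
import cv2
cv2.imwrite("pics/w7.png",env.read_camera("wrist")["frame"])
E
```

```text
t 18.925 F [-0.89 -0.5   1.54] M [-0.058  0.167 -0.011] yaw 15.35 pos [0.4939 0.0145 0.1942] w -0.0001 q6 72.4 e6 -0.046
```

View pics/w7.png

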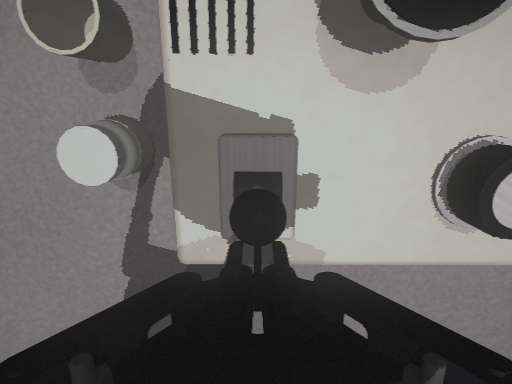

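The fingers are pushing the ball, now about upright. I'll carry on.

send_rows:
  steps:
    - {"hand":1,"slide":[6,0,0],"delta_rot":[0,0,0]}
    - {"hand":1,"slide":[6,0,0],"delta_rot":[0,0,0]}
    - {"hand":1,"slide":[6,0,0],"delta_rot":[0,0,0]}
    - {"hand":1,"slide":[6,0,0],"delta_rot":[0,0,0]}
    - {"hand":1,"slide":[0,0,0],"delta_rot":[0,0,0]}

```text
t: 19.6
eef_pos: [0.517, 0.0209, 0.1941]
ee_rot: [-180.0, -0.0, 15.4]
force: [0.0, 0.7, 0.2]
width: -0.0002
```

```bash
python3 st.py
```

```text
t 19.6 F [0.03 0.73 0.22] M [-0.001  0.014  0.014] yaw 15.35 pos [0.517  0.0209 0.1941] w -0.0002 q6 73.2 e6 0.02
```

send_rows:
  steps:
    - {"hand":1,"slide":[3,0,0],"delta_rot":[0,0,0]}
    - {"hand":1,"slide":[3,0,0],"delta_rot":[0,0,0]}
    - {"hand":1,"slide":[0,0,0],"delta_rot":[0,0,0]}
    - {"hand":1,"slide":[0,0,0],"delta_rot":[0,0,0]}
    - {"hand":1,"slide":[0,0,0],"delta_rot":[0,0,0]}

```text
t: 20.23
eef_pos: [0.5194, 0.0215, 0.1942]
ee_rot: [-180.0, 0.4, 15.3]
force: [-14.6, -3.1, 3.7]
width: -0.0
```

```bash
python3 st.py
```

```text
t 20.225 F [-14.61  -3.08   3.72] M [-0.534  2.3    0.014] yaw 15.29 pos [0.5194 0.0215 0.1942] w -0.0 q6 73.4 e6 0.005
```

The force rose to 15 N, so the lever is against its end stop. I'll back off, rise, move aside and look.

send_rows:
  steps:
    - {"hand":1,"slide":[-10,0,0],"delta_rot":[0,0,0]}
    - {"hand":1,"slide":[-30,0,0],"delta_rot":[0,0,0]}
    - {"hand":1,"slide":[-30,0,-10],"delta_rot":[0,0,0]}
    - {"hand":1,"slide":[0,0,-50],"delta_rot":[0,0,0]}
    - {"hand":1,"slide":[0,0,-30],"delta_rot":[0,0,0]}

```text
t: 20.85
eef_pos: [0.4546, 0.0037, 0.2867]
ee_rot: [179.9, -0.2, 15.3]
force: [0.6, -0.3, 0.1]
width: 0.0001
```

send_rows:
  steps:
    - {"hand":1,"slide":[0,0,0],"delta_rot":[0,0,0]}
    - {"hand":1,"slide":[0,0,0],"delta_rot":[0,0,0]}
    - {"hand":1,"slide":[0,0,0],"delta_rot":[0,0,0]}
    - {"hand":1,"slide":[0,0,0],"delta_rot":[0,0,0]}
    - {"hand":1,"slide":[0,0,0],"delta_rot":[0,0,0]}

```text
t: 21.48
eef_pos: [0.4547, 0.0038, 0.2837]
ee_rot: [-180.0, 0.1, 15.3]
force: [-0.0, -0.9, -0.3]
width: -0.0005
```

```bash
python3 st.py; python3 - <<'E'
from cell import env
import cv2,numpy as np
a=env.read_camera("wrist")["frame"];b=env.read_camera("side")["frame"]
cv2.imwrite("pics/w8.png",np.hstack([a,b])[:, :])
cv2.imwrite("pics/w8.png",cv2.resize(np.hstack([a,b]),(800,300)))
E
```

```text
t 21.475 F [-0.02 -0.9  -0.28] M [-0.033 -0.001 -0.018] yaw 15.35 pos [0.4547 0.0038 0.2837] w -0.0005 q6 70.8 e6 -0.0
```

View pics/w8.png

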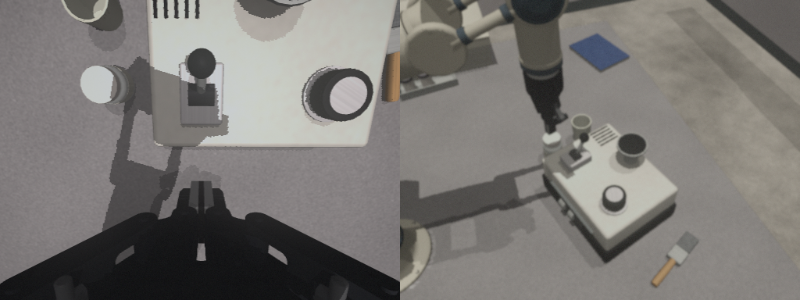

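The lever now leans to the back, with its ball at (202,62) in the left half. The jar, cup and brush look undisturbed. I'll check the lever's angle by number, then hand in.

```bash
python3 - <<'E'
from cell import env
from h import *
s=env.get_state(); c=env.read_camera("wrist")
T=np.eye(4);T[:3,:3]=R.from_euler("xyz",s["ee_rot"],degrees=True).as_matrix();T[:3,3]=s["eef_pos"]
W=T@c["T_tool_cam"]; d=W[:3,:3]@np.linalg.solve(c["camera_matrix"],[258,79,1]); p=W[:3,3]
b=p+d*(.2047-p[2])/d[2]; v=(b[:2]-[.5135,.0193])@[.9646,.2639]; print(b,v,"lock~",.5+np.arcsin(v/.06))
t=env.read_camera("top"); cv2.imwrite("pics/t9.png",t["frame"])
t0=cv2.imread("pics/top0.png"); df=cv2.absdiff(t["frame"],t0).max(2)
for n,(x,y) in dict(jar=(200,234),cup=(184,188),brush=(373,157)).items(): print(n,df[y-22:y+22,x-16:x+16].mean())
env.sign_off()
E
```

```text
[0.54429489 0.02779139 0.2047    ] 0.03194563415756768 lock~ 1.0614654486452422
jar 11.758522727272727
cup 2.6732954545454546
brush 2.6235795454545454
the job is handed in; nothing more can be done
```

View pics/t9.png

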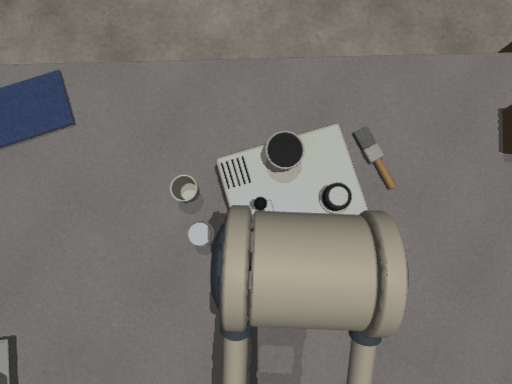

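The dial is set to six clicks from its zero notch and the locking lever is fully over to the back. I handed the job in at about 21.5 s; no verdict is reported.

- **Stop:** I wound the dial anticlockwise in 20° steps. The resisting torque was 0.15 N m at two ordinary clicks, then rose to 0.39 and to 0.47 N m after a 1.5° nudge. That put the dial about 8.5° past the zero notch by gripper angle, under the 12° limit.
- **Six clicks:** I backed off to the zero notch, where the torque was near zero, released the dial and regripped it. I then turned it 119.9° clockwise; the torque was again near zero, and I let go. The disc position itself can't be seen, so this rests on gripper angle and torque.
- **Lever:** I pushed the ball until the force rose to 15 N against the end stop. The camera estimate of the lever angle was about 1.06 rad, roughly 0.06 above the true 1.0 limit and within camera accuracy.
- **Other objects:** The jar, cup and brush are at the same places in the top view as at the start. The image change was small for the cup and brush (2.6–2.7) and larger around the jar (11.8). I put the jar's change down to the arm's shadow, because its top is at the same pixel, (200,234). The arm was clear of everything at the end.

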